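# Unload position on the pottery bench dryer

## Task

The decorated vase and tea bowl in the bench dryer are ready. First slide the fan fader on the white console down until it lines up with the red pointers, and only then pull the dryer's blue ware drawer smoothly out to its stop by its bar handle, so that both pieces stay standing on the tray. Do not touch the freshly painted ware, and leave the other pots where they are.

Things in the scene. Friction and masses are not known exactly. Their poses are not given: they have to be found in the camera images.
- drawer (a joint): How far the blue-fronted ware drawer of the bench dryer is out (m): 0 shut, 0.160 at its stop; starts between 0 and 0.02. Friction about 1.5 N; stays where it is left. The dryer is fixed: white, 260 x 260 x 150 mm high, clear top through which the ware on the tray is seen, grey fan box 60 mm high at the rear of the top. It may be turned a little.
- drawer_handle (a point): Middle of the drawer's steel bar handle, moves with it. x axis: into the dryer (the drawer slides out along -x); y along the bar. Bar 12 mm thick, 130 long, posts at y = +-58, centre 42 off the blue front (36 clear behind), 118 above the bench, 32 below the dryer's top; the front's top edge is 14 above it. Tray floor 98 below this point, tray x = +50 to +258, y = +-114, walls 26 high.
- console: White fan console, fixed: 90 (x) x 210 (y) x 45 mm high, origin at the centre of its underside. The fader's track runs along its y through the middle of its top. It may stand on either side of the drawer.
- fader (a joint): Fader position (m): 0 to 0.12, growing along the console's +y; 0 lies at console y = -60 mm. It starts high, between 0.09 and 0.12. Friction 1.5 N; it stays where it is left.
- fader_top (a point): Centre of the top of the black fader grip with a white line: 30 (x, across the track) x 20 (y, along the track) x 40 mm high, its top 85.5 mm above the bench; axes as the console's.
- pointer: Pair of red arrow-shaped pointer clips on the console's top, one on each side of the track, facing each other, 6 mm high. Origin: midway between them on the track at the height of the console's top (45 mm); axes as the console's. The fader is set when its grip's centre line lies between their tips.
- vase: Terracotta-pink bud vase, 96 mm high, 62 mm at its widest, 40 mm foot, 32 mm lip, standing on the tray inside the drawer. Origin: centre of its foot.
- teabowl: Pale grey-green tea bowl, 84 mm across, 55 mm high, standing on the tray inside the drawer. Origin: centre of its underside.
- wheel: Dark steel banding wheel, fixed: round, 160 mm across, 52 mm high, on the other side of the drawer from the console. Origin: centre of its underside.
- wheelbowl: Bystander: pink bisque bowl, 100 mm across, 55 mm high, standing on the banding wheel. Origin: centre of its underside.
- whitebowl: Bystander: white bowl, upside down, 84 mm across, 50 mm high, on the bench beside the dryer. Origin: centre of its underside.
- mug: Bystander: white mug, 80 mm across, 85 mm high, on the bench. Origin: centre of its underside.
- greencup: Bystander: dark green cup, 68 mm across, 60 mm high, on the bench. Origin: centre of its underside.
- jar: Bystander: yellow glaze jar, 64 mm across, 70 mm high, on the bench. Origin: centre of its underside.
- bud: Bystander: round pink bisque bottle, 76 mm across, 80 mm high, on the bench. Origin: centre of its underside.

How it is judged:
On the way, in this order (a step that is already met when the one before it is completed fails the run):
1. The fader grip's centre line is within 5 mm of the red pointers for 0.3 s, with the drawer still no more than 30 mm out (y of fader_top in the frame of pointer between -0.005 and 0.005 m and value of joint drawer below 0.03 m), for 0.3 s.
2. The drawer is out to its stop (within 5 mm of its 160 mm travel) for 0.3 s (value of joint drawer above 0.155 m), for 0.3 s.
At the end, for the whole second after the job is handed in: The drawer rests at its stop (out at least 155 of 160 mm), the fader grip's centre line is within 5 mm of the red pointers along the track, and the vase and the tea bowl stand still and upright (within about 8 degrees) on the drawer's tray (y of fader_top in the frame of pointer between -0.005 and 0.005 m and value of joint drawer above 0.155 m and velocity of joint drawer below 0.01 m/s and angle between each of vase, teabowl's own z axis and vertical below 0.15 rad and z of vase in the frame of drawer_handle between -0.112 and -0.085 m and x of vase in the frame of drawer_handle between 0.042 and 0.27 m and linear speed of each of vase, teabowl below 0.02 m/s and z of teabowl in the frame of drawer_handle between -0.112 and -0.085 m and x of teabowl in the frame of drawer_handle between 0.042 and 0.27 m); the robot touches nothing.
It fails at once if The drawer moves outward faster than 0.3 m/s (velocity of joint drawer above 0.3 m/s).
It fails at once if The vase or the tea bowl tips by more than 17 degrees (angle between any of vase, teabowl's own z axis and vertical above 0.3 rad).
It fails at once if The robot touches the vase or the tea bowl (contact force between any of the arm, the fingers and vase above 0.3 N or contact force between any of the arm, the fingers and teabowl above 0.3 N).
It fails at once if A bystander (bowl on the wheel, upturned white bowl, mug, green cup, yellow jar, pink bottle) is moved by more than 20 mm or tipped by more than 17 degrees (distance of any of whitebowl, wheelbowl, mug, greencup, jar, bud from where it was at the start of the episode above 0.02 m or angle between any of whitebowl, wheelbowl, mug, greencup, jar, bud's own z axis and vertical above 0.3 rad).
It also fails if it takes over 51 s, if anything falls off the work surface, if the arm or the gripper's body presses on something with over 40 N, if the wrist force passes 120 N, or if a joint passes its speed limit or range.

## Robot

A 6-joint arm with a two-finger parallel gripper is mounted at the origin on the work surface. World frame = base frame: x ahead of the robot, y to its left, z up, the work surface at z = 0. Lengths are in m, angles in rad, forces in N, time in s.
With the tool pointing down it reaches from about 0.275 to 0.825 m from the base axis. Payload 4.9 kg.
Tool frame: the origin (TCP) lies midway between the tips of the shut fingers; the grasp point (between the pads) lies 19 mm behind it (bot.grip_depth is the distance from the TCP to the grasp point, in m); z points along the fingers, y is the line along which they close (so a half turn about z gives the same grasp; the last joint's range is limited). The gripper opens to 85 mm and grips with 20 to 120 N. Pads are 22 mm wide; open, the fingers measure 114 mm over their backs; the gripper's body (76 mm by 85 mm) begins 54 mm behind the grasp point. The pads swing forward as they close: fully open they stand 13 mm farther back than shut.
Start: joints at [1.158, 0.326, -0.193, 1.052, 0, 1.437], TCP at [0.151, 0.529, 0.231] pointing down, gripper open.
Joint ranges: [-2.65, 2.65], [-0.97, 1.79], [-1.3, 1.35], [-1.93, 2.1], [-1.47, 1.37], [-3.14, 3.14]. Speed limits (rad/s): [2.57, 2.57, 3.14, 3.14, 3.14, 3.14].

## Interface

Orientations are given as a unit quaternion [w, x, y, z].
In Python, from cell import bot gives the robot as it stands. Calls block until the motion is done:
- bot.move_pose(position, orientation): joint-space move of the TCP to a pose.
- bot.move_linear(position, speed=0.15, rotation=None, until_force=None): straight line of the TCP; rotation=None keeps the orientation; speed is the mean speed in m/s. With until_force (N) it stops when the force on the tool has changed by that much, and returns True; else False.
- bot.goto_joints(angles): joint-space move.
- bot.set_gripper(opening, grasp_force=None): opening from 0.0 (shut) to 1.0 (fully open); grasp_force is the grip in N (None keeps the last); returns when the fingers have stopped.
- bot.wait(seconds).
- bot.solve_ik(position, orientation): joint angles nearest the present ones, or None.
- bot.camera(name): name is "scene" or "top"; returns the picture (420x560x3 uint8, red, green, blue); there is no depth.
- bot.calibration(name): a dict with "mtx" (3x3 intrinsics, pixels), "k1" (the pictures are not rectified: a ray, as slopes to the right and down, at radius r is drawn at 1 + k1 r^2 times it, then the intrinsics apply), "extrinsics" (4x4, takes a point from world to camera coordinates). Camera axes: x right, y down, z forward; pixel columns grow to the right and rows downward; lengths in m; the calibration is good to about 2 mm. A picture is of the moment at which its call begins. calibration takes no time and is no camera call.
A pose or a line that the arm cannot do raises bot.PlanningError and nothing moves.
- bot.close_job(): hands the job in; it is judged then, once.
Trained networks look in the newest picture that a camera, given by its name, has taken for a name from the list of things; names that differ only in an ending like _2 or _b are one class to them, and where a whole thing is asked for, a point or a joint stands for the part that bears it (a point fixed in the world has none). Each returns a list of dicts, best first, with "confidence" (0 to 1); they miss things now and then, are a little off and sometimes report something else, mostly with a low value. They report only what shows in the picture. A call takes as long as a camera call.
- bot.search_frame(camera, thing): "bbox" ([left, top, width, height] in pixels, round what is visible of it).
Readings, each from a call of its own:
- bot.read_clock(): time.
- bot.read_joint_positions(): joint angles.
- bot.read_joint_vel(): joint speeds.
- bot.read_joint_efforts(): joint torques, N m.
- bot.read_position(): TCP position.
- bot.read_tool_rot(): TCP orientation.
- bot.read_ft_force(): force on the tool from outside, world axes, zero at the start.
- bot.read_moment(): the same for the moment, N m.
- bot.read_gripper_width(): opening from 0.0 (shut) to 1.0 (fully open).
- bot.read_finger_force(): force on a finger pad.
Only numpy, scipy, OpenCV 4.12 (cv2) and the standard library are available. Lean on these libraries where they do the work, as an engineer would, in place of code of your own. Each camera call takes 0.05 s, during which the arm holds its last target. There are 200 camera calls.

## Working session

There is one attempt and no reset: what is moved stays moved. The work goes in short steps, each a Python script; the robot and the scene stay as the last script left them, time stands still between calls to the robot, and variables do not carry over. Pictures are saved under pics/ and viewed, at most 10 in all, crops included, and the job is handed in when it is done.

```bash
mkdir -p pics; ls
python3 - <<'E'
from cell import bot
import cv2
for n in("scene","top"):
    im=bot.camera(n); cv2.imwrite(f"pics/{n}0.png",im[:,:,::-1])
    c=bot.calibration(n); print(n,c["mtx"].tolist(),c["k1"],c["extrinsics"].round(4).tolist())
    for t in("drawer_handle","console","fader_top","pointer","vase","teabowl","wheel","mug","greencup","jar","bud","whitebowl"):
        print(t,[(d["bbox"],round(d["confidence"],2)) for d in bot.search_frame(n,t)[:2]])
print(bot.read_clock())
E
```

```text
pics
scene [[407.97377326333094, 0.0, 273.63757298763016], [0.0, 407.97377326333094, 210.5318113112673], [0.0, 0.0, 1.0]] 0.01741975636996197 [[-0.6, 0.7999, 0.0091, 0.3384], [0.56, 0.4282, -0.7092, -0.2434], [-0.5713, -0.4204, -0.7049, 1.4338], [0.0, 0.0, 0.0, 1.0]]
drawer_handle [([204.8, 195.0, 81.8, 80.5], 0.64), ([435.7, 303.6, 50.4, 62.4], 0.33)]
console [([361.7, 229.0, 80.6, 76.5], 0.61)]
fader_top [([390.4, 248.2, 18.2, 20.9], 0.49)]
pointer [([271.9, 158.2, 24.5, 29.3], 0.52), ([404.4, 234.6, 30.8, 21.4], 0.49)]
vase []
teabowl []
wheel [([181.2, 159.7, 50.7, 37.5], 0.58)]
mug [([437.4, 302.8, 50.2, 61.1], 0.65), ([362.9, 229.4, 79.6, 73.1], 0.55)]
greencup [([203.7, 190.2, 83.0, 84.5], 0.72), ([270.4, 158.9, 23.1, 27.0], 0.56)]
jar [([350.4, 193.5, 27.7, 36.0], 0.92)]
bud [([134.9, 146.6, 23.5, 30.3], 0.93), ([402.7, 231.7, 33.1, 25.3], 0.43)]
whitebowl [([310.3, 298.6, 37.1, 32.9], 0.68)]
top [[518.0304515683205, 0.0, 282.5588971053539], [0.0, 518.0304515683205, 217.6354732262491], [0.0, 0.0, 1.0]] 0.06389660225311412 [[-0.0132, -0.9999, -0.0009, 0.0169], [-0.9923, 0.0133, -0.1234, 0.5886], [0.1234, -0.0007, -0.9924, 1.6607], [0.0, 0.0, 0.0, 1.0]]
drawer_handle [([363.0, 216.3, 33.5, 30.3], 0.71), ([252.4, 185.8, 85.7, 24.9], 0.61)]
console [([164.5, 226.8, 43.5, 64.1], 0.89), ([363.2, 215.8, 30.9, 30.6], 0.32)]
fader_top [([182.1, 241.1, 9.2, 12.8], 0.56)]
pointer [([172.4, 276.0, 23.2, 3.2], 0.56), ([253.7, 185.0, 83.9, 28.5], 0.32)]
vase []
teabowl []
wheel [([351.5, 215.8, 43.5, 46.8], 0.79)]
mug [([111.8, 204.8, 32.1, 34.7], 0.67)]
greencup [([314.1, 274.5, 22.2, 21.5], 0.82)]
jar [([225.2, 277.4, 21.9, 18.7], 0.55)]
bud []
whitebowl [([196.4, 179.7, 30.5, 25.9], 0.84)]
1.3
```

Run:
```python
import cv2
a=cv2.imread("pics/top0.png")[130:330,100:420]; cv2.imwrite("pics/t_c.png",cv2.resize(a,None,fx=2.5,fy=2.5,interpolation=cv2.INTER_CUBIC))
a=cv2.imread("pics/scene0.png")[130:380,120:500]; cv2.imwrite("pics/s_c.png",cv2.resize(a,None,fx=2.1,fy=2.1,interpolation=cv2.INTER_CUBIC))
```

```text
(no output)
```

View pics/t_c.png

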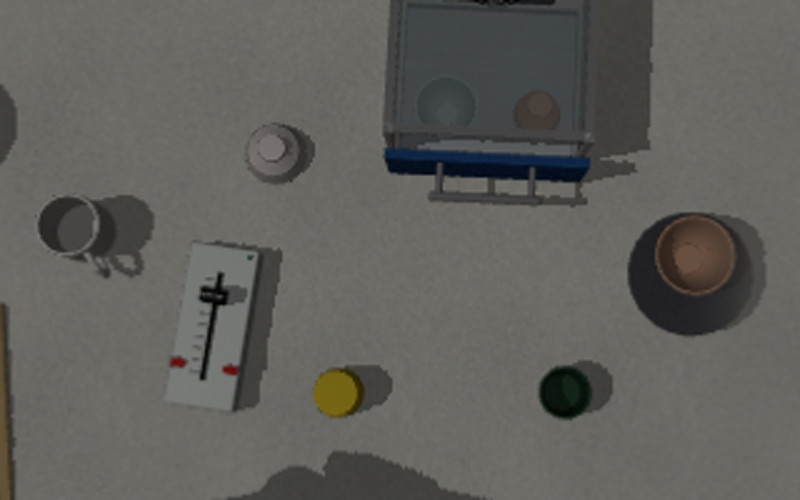

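View pics/s_c.png

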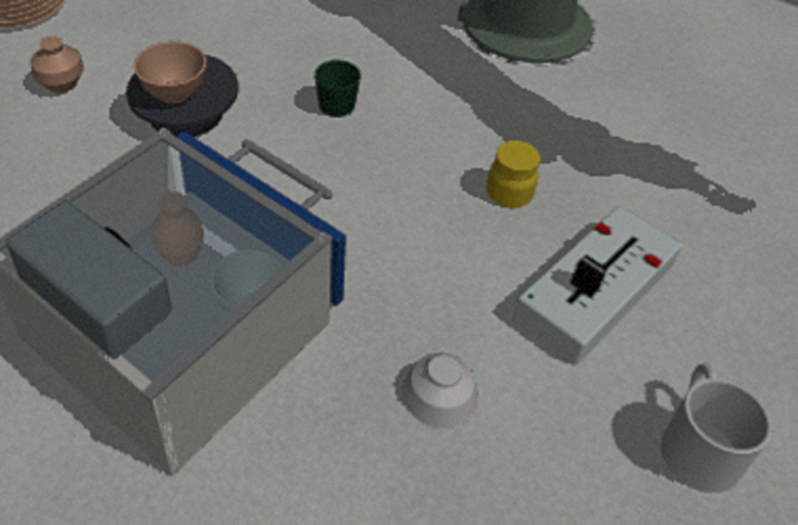

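The top crop shows the handle bar from (430,196) to (540,200). The fader is at (214,295) and the pointers at (178,362) and (231,370). The console is on the +y side with free space around it. I'll enlarge for sub-pixel picks.

Run:
```python
import cv2,numpy as np
def crop(n,x,y,w,h,f=8):
    a=cv2.imread(f"pics/{n}0.png")[y:y+h,x:x+w]; a=cv2.convertScaleAbs(a,alpha=1.5)
    a=cv2.resize(a,None,fx=f,fy=f,interpolation=cv2.INTER_NEAREST)
    for i in range(0,w,10): cv2.putText(a,str(x+i),(i*f,10),0,.35,(0,255,255),1); a[:6,i*f]=(0,255,255); a[::4,i*f]=(0,200,200)
    for i in range(0,h,10): cv2.putText(a,str(y+i),(0,i*f+10),0,.35,(0,255,255),1); a[i*f,::4]=(0,200,200)
    return a
A=crop("top",160,222,50,75); B=crop("scene",355,222,49*2-8,75,4)
B=crop("scene",365,225,50,75)
cv2.imwrite("pics/con.png",np.hstack([A,B]))
A=crop("top",250,185,95,30); B=crop("scene",195,185,95,40)
cv2.imwrite("pics/han.png",np.vstack([A,B]))
```

```text
(no output)
```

View pics/con.png

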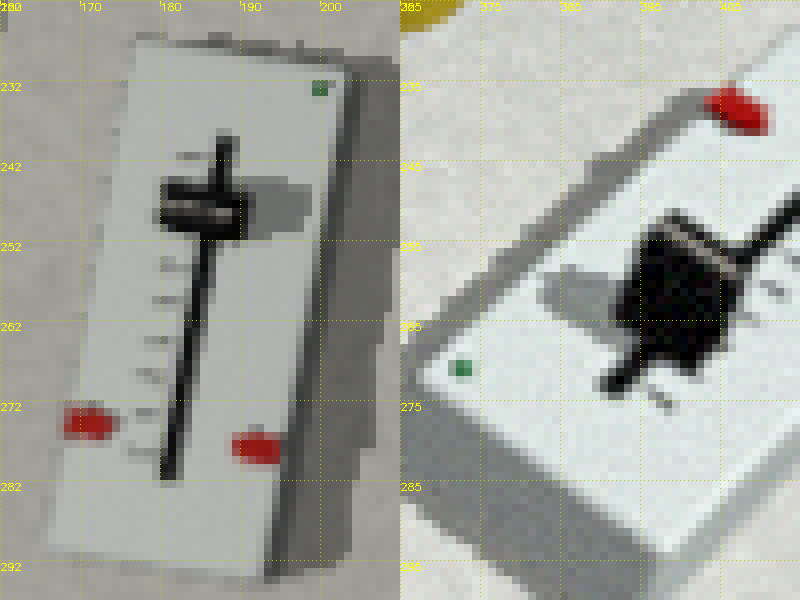

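View pics/han.png

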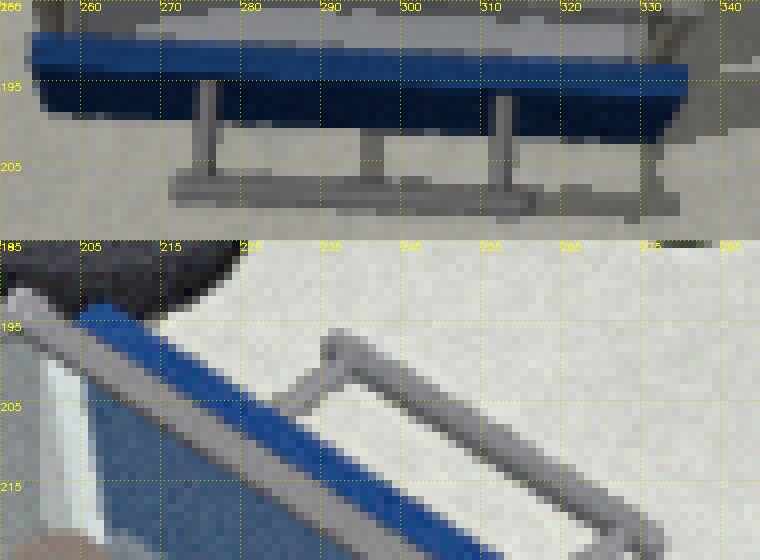

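The pictures show the grip's white line mid at about top (184.6,247.5) and scene (402.2,255.3). The handle bar mid is at about top (293.4,208.4) and scene (256,209.8). Next I'll triangulate these.

```bash
cat > h.py <<'E'
import numpy as np, cv2
from cell import bot
from scipy.optimize import least_squares
C={n:bot.calibration(n) for n in("scene","top")}
def proj(n,P):
    c=C[n]; P=np.atleast_2d(P); E=c["extrinsics"]; p=P@E[:3,:3].T+E[:3,3]; s=p[:,:2]/p[:,2:]
    s=s*(1+c["k1"]*(s**2).sum(1,keepdims=True)); return s*[c["mtx"][0,0],c["mtx"][1,1]]+c["mtx"][:2,2]
def tri(pt,ps,x0=(.5,.1,.08)):
    r=least_squares(lambda P:np.r_[proj("top",P)[0]-pt,proj("scene",P)[0]-ps],x0); return r.x.round(4),r.fun.round(2)
def onz(n,p,z): return np.r_[least_squares(lambda q:proj(n,[*q,z])[0]-p,[.5,.1]).x,z].round(4)
def red(im):
    im=im.astype(int); m=((im[...,0]>90)&(im[...,1]<60)&(im[...,2]<60)).astype(np.uint8)
    k,_,s,c=cv2.connectedComponentsWithStats(m); return [c[i] for i in range(1,k) if s[i,4]>8]
E
python3 - <<'E'
from h import *
print("fader",tri((184.6,247.5),(402.25,255.3)), onz("top",(184.6,247.5),.0855),onz("scene",(402.25,255.3),.0855))
print("handle",tri((293.4,208.4),(256,209.8)), onz("top",(293.4,208.4),.118),onz("scene",(256,209.8),.118))
hl=[onz("top",(270.5,207.5),.118),onz("top",(316.4,209.4),.118)]; hs=[onz("scene",(277,220.7),.118),onz("scene",(235.5,198.3),.118)]
print(hl,hs)
print("blue edge", onz("top",(254,189),.132),onz("top",(335.5,193.2),.132))
rt=red(cv2.imread("pics/top0.png")[...,::-1]); rs=red(cv2.imread("pics/scene0.png")[...,::-1]); print(rt,rs)
for n,r in(("top",rt),("scene",rs)): print(n,[onz(n,p,.048) for p in r])
# console top corners and track ends (z .045)
for p in((176.5,226.5),(203.5,229.5),(165.5,290.5),(193,294)): print("c",onz("top",p,.045))
for p in((187.5,238.8),(180.5,281.5)): print("trk",onz("top",p,.045))
E
```

```text
fader (array([0.4913, 0.3194, 0.0901]), array([-0.38,  0.13, -0.29, -0.03])) [0.492  0.319  0.0855] [0.4868 0.3192 0.0855]
handle (array([ 0.6063, -0.0246,  0.1233]), array([-0.11,  0.08, -0.1 , -0.01])) [ 0.6073 -0.0251  0.118 ] [ 0.6021 -0.0278  0.118 ]
[array([0.6111, 0.0464, 0.118 ]), array([ 0.6032, -0.0968,  0.118 ])] [array([0.6005, 0.0363, 0.118 ]), array([ 0.6013, -0.0958,  0.118 ])]
blue edge [0.6679 0.0968 0.132 ] [ 0.6512 -0.1562  0.132 ]
[array([170.33333333, 274.33333333]), array([191.4375, 277.625 ])] [array([406.73684211, 238.05263158]), array([430.80952381, 253.28571429])]
top [array([0.4094, 0.3705, 0.048 ]), array([0.3979, 0.3032, 0.048 ])]
scene [array([0.3933, 0.2987, 0.048 ]), array([0.4042, 0.367 , 0.048 ])]
c [0.5634 0.3536 0.045 ]
c [0.5524 0.2662 0.045 ]
c [0.3585 0.3856 0.045 ]
c [0.346  0.2981 0.045 ]
trk [0.5228 0.3177 0.045 ]
trk [0.3862 0.3384 0.045 ]
```

Both cameras agree that the fader must travel about 89.5 mm along the track, whose +y is (0.988,-0.154). The heights check out within 5 mm. I'll grasp the grip along the track and slide it.

```bash
cat >> h.py <<'E'
from scipy.spatial.transform import Rotation as R
def down(y):
    y=np.array([*y,0.]);y/=np.linalg.norm(y);z=np.array([0,0,-1.]); best=None
    for s in(1,-1):
        q=R.from_matrix(np.c_[np.cross(s*y,z),s*y,z]).as_quat(); yield np.r_[q[3],q[:3]]
def best(p,y):
    j0=bot.read_joint_positions(); o=[(np.abs(np.array(j)-j0).max(),tuple(q)) for q in down(y) if (j:=bot.solve_ik(p,q)) is not None]
    return list(min(o)[1])
T=np.array([.988,-.154,0])
E
python3 - <<'E'
from h import *
f=np.array([.4894,.3191,.2]); q=best(f,T[:2])
bot.set_gripper(.55); bot.move_pose(f,q)
f[2]=.06
print("hit",bot.move_linear(f,.12,until_force=8))
bot.set_gripper(0,20); print(bot.read_gripper_width(),bot.read_position(),bot.read_ft_force())
p=np.array(bot.read_position())-T*.0895; bot.move_linear(p,.06); print(bot.read_position(),bot.read_ft_force())
bot.set_gripper(.45); p[2]=.2; bot.move_linear(p); 
bot.move_pose([.45,.08,.3],best([.45,.08,.3],[0,1]))
for n in("top","scene"):
    im=bot.camera(n); cv2.imwrite(f"pics/{n}1.png",im[:,:,::-1]); print(n,red(im))
def crop(n,x,y,w,h,f=8):
    a=cv2.imread(f"pics/{n}1.png")[y:y+h,x:x+w]; a=cv2.convertScaleAbs(a,alpha=1.5)
    a=cv2.resize(a,None,fx=f,fy=f,interpolation=cv2.INTER_NEAREST)
    for i in range(0,w,10): cv2.putText(a,str(x+i),(i*f,10),0,.35,(0,255,255),1); a[::4,i*f]=(0,200,200)
    for i in range(0,h,10): cv2.putText(a,str(y+i),(0,i*f+10),0,.35,(0,255,255),1); a[i*f,::4]=(0,200,200)
    return a
cv2.imwrite("pics/con1.png",np.hstack([crop("top",160,240,48,60),crop("scene",396,220,50,60)]))
print(bot.read_clock())
E
```

```text
hit False
0.2323353388650342 [0.48988652 0.31931914 0.06075228] [-0.10252281 -0.69422165  5.29903135]
[0.40140647 0.33358386 0.06074624] [0.3478294  4.45092551 3.58704101]
top [array([170.52941176, 274.23529412]), array([192.63636364, 277.63636364])]
scene [array([405.5, 237.2]), array([430.7 , 253.15])]
10.0
```

View pics/con1.png

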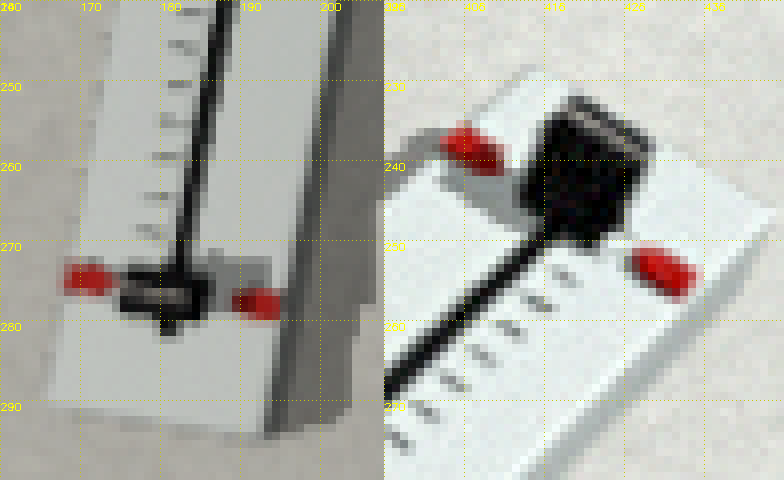

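The grip's white line is now at about top (179.9,276.1) and scene (423.2,235.6), with the red clips on either side. Next I'll check the numbers and refine the handle yaw from the blue edge in both views.

Run:
```python
from h import *
for n,p,rr in(("top",(179.9,276.1),[(170.43,274.28),(192,277.63)]),("scene",(423.25,235.6),[(406.1,237.6),(430.75,253.2)])):
    m=np.mean([onz(n,r,.048) for r in rr],0); f=onz(n,p,.0855); print(n,m,f,"along",(f-m)@T)
# blue front: top edge line fit
for n in("top","scene"):
    im=cv2.imread(f"pics/{n}0.png")[...,::-1].astype(int); b=(im[...,2]>70)&(im[...,2]>1.8*im[...,0])
    if n=="top": b[:, :]&=True
    cols=[c for c in range(*((260,330) if n=="top" else (212,268)))]
    e=[np.where(b[150:300,c])[0] for c in cols]; e=[150+(v.min() if len(v) else 999) for v in e]
    k=np.polyfit(cols,e,1); r=np.abs(np.polyval(k,cols)-e)<1.5; k=np.polyfit(np.array(cols)[r],np.array(e)[r],1)
    A,B=[onz(n,(c,np.polyval(k,c)),.132) for c in(cols[0],cols[-1])]; d=A-B if A[1]>B[1] else B-A
    print(n,k,r.mean(),A,B,"slope dx/dy",d[0]/d[1])
```

```text
top [0.4037 0.3358 0.048 ] [0.4028 0.3326 0.0855] along -0.00039640000000001473
scene [0.39845 0.3318  0.048  ] [0.3975 0.3342 0.0855] along -0.0013081999999999534Traceback (most recent call last):
  File "<stdin>", line 10, in <module>
    raise TypeError("expected non-empty vector for x")
TypeError: expected non-empty vector for x
```

The fader is set, within about 1 mm in both views. Now I'll hook the shut fingers behind the bar and pull gently.

Run:
```python
from h import *
X=np.array([.9978,-.066,0]); h=np.array([.605,-.027,0]); g=h+X*.024
bot.set_gripper(0)
p=g+[0,0,.25]; q=best(p,[.066,.998]); bot.move_pose(p,q)
hit=bot.move_linear(g+[0,0,.155],.15,until_force=6)
hit=hit or bot.move_linear(g+[0,0,.098],.05,until_force=4); print("down hit",hit,bot.read_position(),bot.read_ft_force())
if hit: raise SystemExit
p=g+[0,0,.098]
print("contact",bot.move_linear(p-X*.03,.02,until_force=1.2),bot.read_position())
s=np.array(bot.read_position()); print(bot.read_ft_force())
r=bot.move_linear(s-X*.12,.05,until_force=12); print(r,bot.read_position(),bot.read_ft_force(),bot.read_clock())
```

```text
down hit False [ 0.62928983 -0.02861453  0.09842148] [-0.69038737 -0.94989111  0.34372957]
contact True [ 0.62018164 -0.02795164  0.09757585]
[-0.24975231  0.44439979 -0.15925481]
False [ 0.50056296 -0.01999029  0.09760168] [ 1.22000877 -0.55613804 -0.55135819] 16.6
```

Run:
```python
from h import *
X=np.array([.9978,-.066,0])
s=np.array(bot.read_position())
r=bot.move_linear(s-X*.06,.025,until_force=10); e=np.array(bot.read_position()); print(r,e,(s-e)@X,bot.read_ft_force(),bot.read_clock())
for n in("top","scene"): cv2.imwrite(f"pics/{n}2.png",bot.camera(n)[:,:,::-1])
a=cv2.imread("pics/top2.png")[130:330,150:410]; b=cv2.imread("pics/scene2.png")[130:330,150:410]
cv2.imwrite("pics/c2.png",cv2.resize(np.vstack([a,b]),None,fx=1.5,fy=1.5))
```

```text
True [ 0.47703073 -0.01857589  0.09782554] 0.023573804705098036 [1.48252497 0.87155068 1.24293411] 17.7833
```

View pics/c2.png

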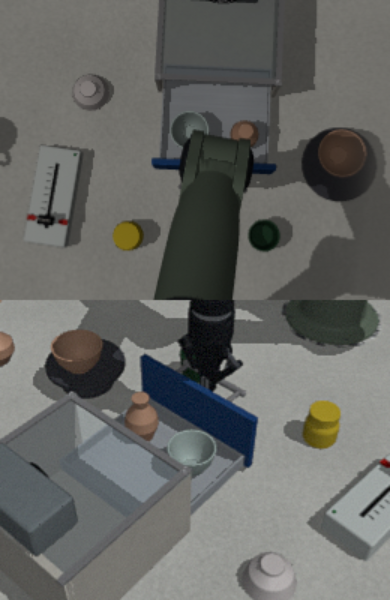

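The drawer is well out and both pieces are standing. I'll confirm the stop with another gentle pull.

Run:
```python
from h import *
X=np.array([.9978,-.066,0])
s=np.array(bot.read_position())
r=bot.move_linear(s-X*.02,.015,until_force=18); e=np.array(bot.read_position()); print(r,e,(s-e)@X,bot.read_ft_force())
bot.wait(.4); e=np.array(bot.read_position())
b=e+X*.007; bot.move_linear(b,.02); print(bot.read_ft_force())
b[2]=.25; print("up",bot.move_linear(b,.1,until_force=6))
bot.move_pose([.3,.0,.35],best([.3,.0,.35],[.066,.998])); bot.wait(.3)
for n in("top","scene"): cv2.imwrite(f"pics/{n}3.png",bot.camera(n)[:,:,::-1])
a=cv2.imread("pics/top3.png")[130:330,150:410]; b=cv2.imread("pics/scene3.png")[130:330,150:410]
cv2.imwrite("pics/c3.png",cv2.resize(np.hstack([a,b]),None,fx=1.5,fy=1.5)); print(bot.read_clock())
```

```text
True [ 0.47721227 -0.01876802  0.09828728] -0.00016700938226499613 [ 2.08452937 -0.28221454  1.00991387]
[-0.13051027 -0.191442    0.3473078 ]
up False
22.3
```

View pics/c3.png

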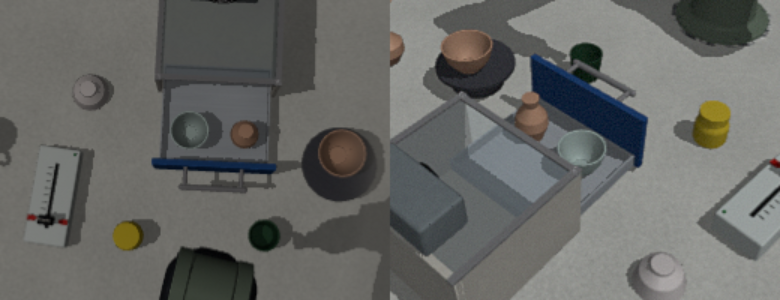

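The drawer is at its stop, since the second pull hit 18 N with no travel. The vase and bowl are upright, the fader is still between the pointers and the arm is clear.

```bash
python3 -c "
from cell import bot
print(bot.close_job())"
```

```text
the job is handed in; nothing more can be done
None
```

The job is handed in: I set the fader at the red pointers (about 1 mm off in both camera views), then pulled the drawer out to its stop; the last pictures show the vase and tea bowl upright and the other pots in place.

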